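# Tip the large chocolate into the bread basket

## Task

Pick up the divided serving tray by its bar handle and tip it on one corner over the bread basket, so that the large foil-wrapped chocolate rolls out through the gap at the corner of its bay into the basket while the small one stays in the tray. Then stand the tray level on the table again and let go, with the basket left upright on the table. Do not touch the chocolates with the gripper.

Things in the scene. Friction and masses are not known exactly. Their poses are not given: they have to be found in the camera images.
- tray: Loose white tray 150 x 150 mm, 350 g, walls and dividers 45 mm high; origin centre of underside, z up. Dividers at x=0, y=0 make 4 bays, each open only at its outer corner (walls stop 32 mm short). Bay floors rise 6 deg from centre (5 mm up) to corner (16 mm): tip a corner down 15-30 deg to empty it. Bar handle over the centre, 70 mm along x, 16 mm thick along y, at z 80-104 mm on two posts.
- basket: Loose round wicker bread basket, 400 g, 55 mm high, outer radius 102 mm at the rim and 82 mm at the foot, wall 5 mm, inner floor 6 mm up. Origin: centre of its underside, z up.
- truffle_large: The large foil-wrapped chocolate: a gold ball 38 mm across, 34 g; origin at its centre. It rolls freely and starts in one of the two bays on the tray's +x side (+y or -y, varies), resting near the tray's centre, its top below the dividers'; it fits through the corner gap (about 45 mm clear).
- truffle_small: The small foil-wrapped chocolate: a gold ball 24 mm across, 10 g; origin at its centre. It rolls freely and starts in the other of the two bays on the tray's +x side.
Things that resemble listed ones, but are neither listed nor needed, are in the scene too. Of the things that look like the basket, the middle-sized one is meant.

How it is judged:
By the outcome, as a careful person would: the job done as asked, in the order asked, and still so for the second after the job is handed in, with the robot touching nothing.
It also fails if it takes over 64 s, if anything falls off the work surface, if the arm or the gripper's body presses on something with over 40 N, if the wrist force passes 120 N, or if a joint passes its speed limit or range.

## Robot

A 6-joint arm with a two-finger parallel gripper is mounted at the origin on the work surface. World frame = base frame: x ahead of the robot, y to its left, z up, the work surface at z = 0. Lengths are in m, angles in rad, forces in N, time in s.
With the tool pointing down it reaches from about 0.3 to 0.875 m from the base axis. Payload 6.4 kg.
Tool frame: the origin (TCP) lies on the centre line of the jaws, within the pads' length; the fingertips stand 17 mm ahead of it and the grasp point (between the pads) lies 2 mm behind it; x points along the fingers, y is the direction in which the jaws open and shut, and the axes are right-handed (so a half turn about x gives the same grasp; the last joint's range is limited). The gripper opens to 88 mm and grips with 3 to 60 N. Pads are 18 mm wide; open, the fingers measure 123 mm over their backs; the gripper's body (75 mm by 187 mm) begins 45 mm behind the grasp point.
Start: joints at [-1.471, 0.181, 1.607, -0, 1.354, -0.206], TCP at [0.173, -0.548, 0.256] pointing down, gripper open.
Joint ranges: [-2.99, 2.99], [-0.89, 2.07], [0.3, 2.58], [-1.14, 4.28], [0, 2.63], [-3.12, 3.12]. Speed limits (rad/s): [2.57, 2.57, 3.01, 3.14, 3.14, 3.14].

## Interface

Orientations are given as a unit quaternion [x, y, z, w].
In Python, from cell import sense, cams, job gives the robot as it stands.
- The arm moves only by the tool jog_arm, never from a script. Its argument "commands" is a list of rows, each a list of 7 numbers: the shift along the world's x, y, z scaled (see below), then the turn, a rotation vector about the world's x, y, z scaled (see below), then the closure, from 0 (fully open) to 1 (shut). A call has 1 to 10 rows; each row shifts and turns the commanded pose from where the row before left it; what a row does not reach is not made up. The controller multiplies each number of a shift by 0.025 m and each number of a turn by 0.08 rad. A row lasts 1/10 s, in which the tool goes at most 50 mm and 8.59 degrees, less where a joint would pass 70% of its speed; a pose out of reach is approached as far as the arm can. A call with a number of a shift or a turn outside -1 to 1 is refused whole. A call with a gripper value outside its range is refused whole. The fingers move at their own pace and stop on an object; "grip_force" is the grip in N (left out, the last holds). Time passes only in rows, so rows that do not move let the fingers close. It gives the time, the measured TCP pose, the force and the opening at its end, in the units of the state.
- sense(): the state, without advancing time (a new reading comes with each control period).
- cams.capture(name): name is "scene" or "side" or "wrist"; returns a dict with "image" (420x560x3 uint8, red, green, blue), "range_z" (420x560 float32, m along the optical axis (not along the pixel's ray), 0 where there is no reading), "mtx" (3x3 intrinsics, pixels), "D" ([k1, k2, p1, p2, k3] as OpenCV has them; the pictures are not rectified), "R" (3x3) and "t" (3): a world point X has camera coordinates R X + t. Camera axes: x right, y down, z forward; pixel columns grow to the right and rows downward; lengths in m; the calibration is good to about 2 mm. A picture is of the moment at which its call begins.
- job.sign_off(): hands the job in, once; it reports no verdict.
The state is a dict: "t": time; "qpos": joint angles; "joint_velocities": joint speeds; "effort": joint torques, N m; "position": TCP position; "tcp_rot": TCP orientation; "ft_force": force on the tool from outside, world axes, zero at the start; "moment": the same for the moment, N m; "width": finger opening in m.
Only numpy, scipy, OpenCV 4.12 (cv2) and the standard library are available. Lean on these libraries where they do the work, as an engineer would, in place of code of your own. Each camera call takes 0.05 s, during which the arm holds its last target.

## Working session

There is one attempt and no reset: what is moved stays moved. The work goes in short steps, Python scripts to look and compute and a tool call to move; the robot and the scene stay as the last step left them, time stands still between calls to the robot, and variables do not carry over. Pictures are saved under pics/ and viewed, and the job is handed in when it is done.

Besides the shell and the picture viewer there is one more tool, called after "Emit:" as name([rows], argument=value, ...), one row to a line, values as JSON. jog_arm: Moves the arm, as the interface text tells. Shifts and turns lie within -1 to 1; 1 stands for 0.025 m of shift or 0.08 rad of turn. Its arguments: {"type":"object","properties":{"commands":{"type":"array","items":{"type":"array","items":{"type":"number"}}},"grip_force":{"type":"number"}},"required":["commands"]}

```bash
mkdir -p pics; ls; python3 - <<'E'
from cell import sense,cams
import cv2,numpy as np,pickle
print(sense())
for n in ("scene","side","wrist"):
    c=cams.capture(n); pickle.dump(c,open(f"pics/{n}0.pkl","wb"))
    cv2.imwrite(f"pics/{n}0.png",c["image"][:,:,::-1])
    print(n,c["mtx"].tolist(),c["D"],c["R"].tolist(),c["t"])
E
```

```text
pics
{'t': 0.0, 'qpos': array([-1.47129664e+00,  1.81529267e-01,  1.60799362e+00, -2.56398176e-05,
        1.35378711e+00, -2.06311377e-01]), 'joint_velocities': array([ 1.46073162e-03, -1.56253963e-03, -5.84841679e-04, -1.17417845e-03,
       -6.72086907e-04, -9.26714423e-05]), 'effort': array([-9.22825275e-04, -4.33877742e+01, -3.41848075e+01,  7.01355399e-02,
        3.86814598e-02, -1.56938572e-04]), 'position': array([ 0.1730658 , -0.54781159,  0.25482368]), 'tcp_rot': array([ 0.69887978,  0.1083084 , -0.69883263,  0.10709484]), 'ft_force': array([-0.11743697,  0.36497132, -0.12416652]), 'moment': array([ 0.01987365, -0.0203878 , -0.03756587]), 'width': 0.08817353164968691}
scene [[407.3775617775054, 0.0, 284.23371905449926], [0.0, 407.3775617775054, 205.71799442465812], [0.0, 0.0, 1.0]] [-0.09945715  0.          0.          0.          0.        ] [[0.0748466093032482, 0.9971686760970014, -0.007253722269323166], [0.6327799729507959, -0.05311537910311141, -0.7725077749350637], [-0.7707058394148811, 0.05322957743291133, -0.6349638739157659]] [ 0.05640422 -0.2345534   1.43978462]
side [[400.6208475819486, 0.0, 283.8451320219506], [0.0, 400.6208475819486, 205.59030755469465], [0.0, 0.0, 1.0]] [-0.020743  0.        0.        0.        0.      ] [[-0.9976755972119743, -0.06805495956788325, 0.003453289148654596], [-0.04386937802973186, 0.6026883481297087, -0.7967698743677297], [0.05214288445238638, -0.7950693538974426, -0.604272986401087]] [0.41633741 0.10322253 0.88431778]
wrist [[337.8151168274772, 0.0, 281.10883924359445], [0.0, 337.8151168274772, 211.92007892631818], [0.0, 0.0, 1.0]] [0.0091503 0.        0.        0.        0.       ] [[0.30047532451809117, -0.9537890135040711, -0.0010474133283437678], [-0.9071052631572839, -0.28610740181125793, 0.30871118570788375], [-0.29474500997998915, -0.09180997956509929, -0.9511552484974015]] [-0.5752106  -0.04255772  0.39136617]
```

View pics/scene0.png

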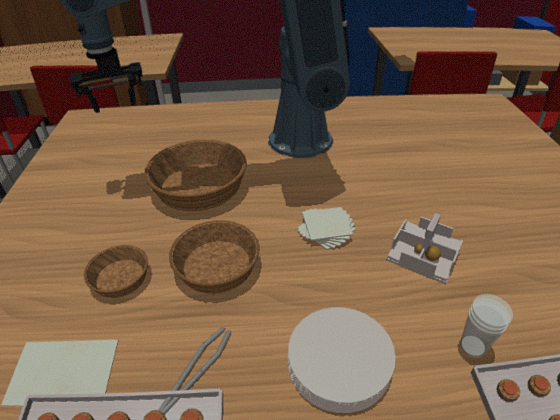

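View pics/side0.png

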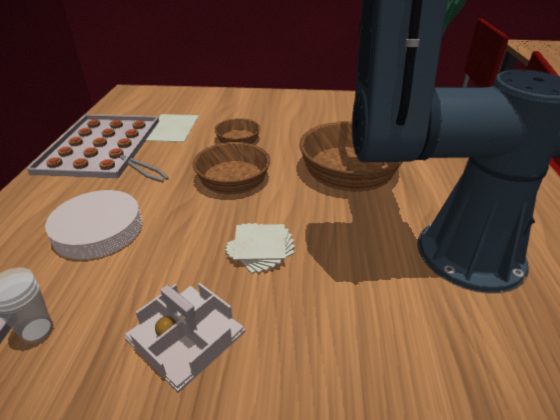

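View pics/wrist0.png

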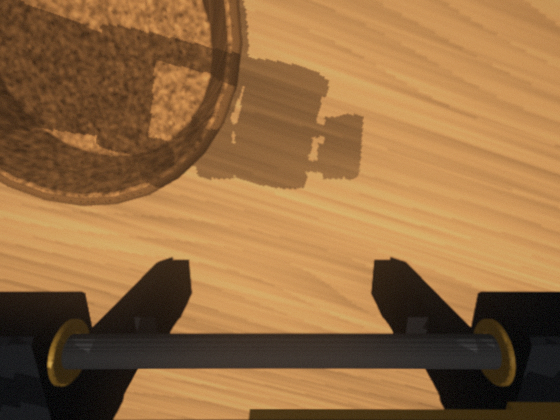

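The scene view shows the tray near (427,248), with a small ball at (419,247) and a large ball at (433,254). The middle-sized basket is at (215,257). In the side view the tray is at (185,330) and the basket at (232,167). Next I'll measure them.

```bash
cat > h.py <<'E'
import numpy as np,cv2
def cloud(c):
    h,w=c["range_z"].shape
    u,v=np.meshgrid(np.arange(w),np.arange(h))
    p=cv2.undistortPoints(np.stack([u,v],-1).reshape(-1,1,2).astype(np.float64),c["mtx"],c["D"]).reshape(h,w,2)
    z=c["range_z"].astype(float)
    P=np.dstack([p[...,0]*z,p[...,1]*z,z])
    X=(P-c["t"])@c["R"]
    X[z<=0]=np.nan
    return X
def proj(c,X):
    X=np.atleast_2d(X).astype(float)
    return cv2.projectPoints(X,cv2.Rodrigues(c["R"])[0],c["t"],c["mtx"],c["D"])[0].reshape(-1,2)
def circ(p):
    A=np.c_[2*p,np.ones(len(p))];s=np.linalg.lstsq(A,(p**2).sum(1),rcond=None)[0]
    return s[:2],np.sqrt(s[2]+s[:2]@s[:2])
E
python3 - <<'E'
from h import *
import pickle
for n,bb,tb in (("scene",(160,215,270,300),(380,205,475,290)),("side",(185,135,280,200),(120,280,250,390))):
    c=pickle.load(open(f"pics/{n}0.pkl","rb"));X=cloud(c)
    def box(b): return X[b[1]:b[3],b[0]:b[2]].reshape(-1,3)
    P=box(bb);P=P[~np.isnan(P[:,0])]
    print(n,"table z",np.median(P[P[:,2]<0.004][:,2]))
    r=P[(P[:,2]>.050)]
    print("rim",len(r),r[:,2].max(),circ(r[:,:2]), r.min(0),r.max(0))
    T=box(tb);T=T[~np.isnan(T[:,0])]
    w=T[(T[:,2]>.036)&(T[:,2]<.05)]
    print("walls",len(w),cv2.minAreaRect(w[:,:2].astype(np.float32)))
    a=T[T[:,2]>.007]
    print("all",len(a),cv2.minAreaRect(a[:,:2].astype(np.float32)))
    hd=T[T[:,2]>.096]
    print("handle",len(hd),hd.mean(0),cv2.minAreaRect(hd[:,:2].astype(np.float32)),T[:,2].max())
    # gold balls
    im=c["image"][tb[1]:tb[3],tb[0]:tb[2]];hsv=cv2.cvtColor(im,cv2.COLOR_RGB2HSV)
    m=((hsv[...,0]>8)&(hsv[...,0]<35)&(hsv[...,1]>120)).astype(np.uint8)
    Xt=X[tb[1]:tb[3],tb[0]:tb[2]]
    m&=(np.nan_to_num(Xt[...,2])>.01).astype(np.uint8)
    k,l,s,ce=cv2.connectedComponentsWithStats(m)
    for i in range(1,k):
        if s[i,4]>15: print("gold",s[i],Xt[l==i].mean(0),Xt[l==i][:,2].max(), Xt[l==i].min(0),Xt[l==i].max(0))
    cr=c["image"][tb[1]:tb[3],tb[0]:tb[2],::-1]
    cv2.imwrite(f"pics/tray_{n}.png",cv2.resize(cr,None,fx=5,fy=5,interpolation=cv2.INTER_CUBIC))
E
```

```text
scene table z 0.00012841972967393497
rim 937 0.06089049558492272 (array([ 0.58017859, -0.26340442]), np.float64(0.10047049446783651)) [ 0.47337695 -0.36809239  0.05001248] [ 0.68659508 -0.15856061  0.0608905 ]
walls 721 ((0.5767070055007935, 0.2518154978752136), (0.149100661277771, 0.1546477973461151), 53.261165618896484)
all 3032 ((0.5773252844810486, 0.2513023018836975), (0.14913886785507202, 0.1562117040157318), 53.362125396728516)
handle 144 [0.58240422 0.2483495  0.10341421] ((0.5781176686286926, 0.25165054202079773), (0.016111012548208237, 0.07153402268886566), 53.722564697265625) 0.10676988318969079
gold [35 39  7  9 50] [0.58422346 0.22845937 0.02593044] 0.03323475676009177 [0.57431814 0.22139594 0.01593294] [0.59188413 0.23657944 0.03323476]
gold [ 45  41  16  15 175] [0.61339515 0.25256455 0.03622464] 0.047621779237241896 [0.59155236 0.23837067 0.01802872] [0.62490025 0.27542257 0.04762178]
side table z -0.00048303247390068583
rim 565 0.058490143810340706 (array([ 0.57928851, -0.2596211 ]), np.float64(0.10045441133590706)) [ 0.47530115 -0.36562875  0.05001752] [ 0.68382116 -0.15526062  0.05849014]
walls 1598 ((0.5754064917564392, 0.25463032722473145), (0.15132242441177368, 0.15294647216796875), 52.55452346801758)
all 6980 ((0.5755108594894409, 0.2546534538269043), (0.15165433287620544, 0.15298542380332947), 52.67041778564453)
handle 401 [0.57334692 0.25752173 0.10252858] ((0.5755167007446289, 0.2546617090702057), (0.01638537272810936, 0.0709918662905693), 53.48463821411133) 0.10594264455858662
gold [ 36  36  20  19 223] [0.6048712  0.26340969 0.0411078 ] 0.04677414808465103 [0.58928554 0.2456347  0.0305369 ] [0.61985906 0.27691361 0.04677415]
```

```bash
python3 -c "
import cv2
a=cv2.imread('pics/tray_scene.png');b=cv2.imread('pics/tray_side.png')
h=400
a=cv2.resize(a,(400,int(a.shape[0]*400/a.shape[1])));b=cv2.resize(b,(400,int(b.shape[0]*400/b.shape[1])))
H=max(a.shape[0],b.shape[0])
f=lambda x:cv2.copyMakeBorder(x,0,H-x.shape[0],0,0,0)
cv2.imwrite('pics/tray_both.png',cv2.hconcat([f(a),f(b)]))"
```

```text
(no output)
```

View pics/tray_both.png

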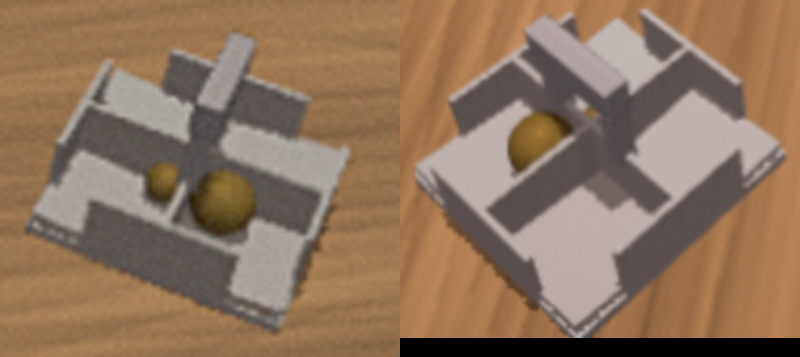

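The handle axis runs along ±(0.804,-0.595), and both balls sit on the (0.804,-0.595) side, so that is the tray's +x. The large ball is in the +y bay, whose corner points along world +8.5°. Now I'll work out the grasp and check for obstacles.

```bash
python3 - <<'E'
from h import *
import pickle
from cell import sense
from scipy.spatial.transform import Rotation as R
s=sense(); Rt=R.from_quat(s["tcp_rot"]); M=Rt.as_matrix(); print(M.round(3))
for sg in (1,-1):
    y=sg*np.array([.595,.804,0]); y/=np.linalg.norm(y); x=np.array([0,0,-1.]);z=np.cross(x,y)
    G=R.from_matrix(np.c_[x,y,z]); rv=(G*Rt.inv()).as_rotvec(); print(sg,rv,rv/.08, G.as_quat())
print("shift to grasp",(np.array([.5765,.2532,.2])-s["position"])/.025)
c=pickle.load(open("pics/scene0.pkl","rb"));X=cloud(c)
P=X[130:215,140:255].reshape(-1,3);P=P[P[:,2]>.045];P=P[P[:,2]<.12]
print("big",P.min(0),P.max(0),circ(P[:,:2]))
P=X[205:250,295:360].reshape(-1,3);print("napkins",np.nanmax(P[:,2]))
E
```

```text
[[-0.     0.301 -0.954]
 [ 0.001 -0.954 -0.301]
 [-1.    -0.001 -0.   ]]
1 [-5.25012950e-04 -1.39974009e-03  2.19874617e+00] [-6.56266187e-03 -1.74967512e-02  2.74843272e+01] [ 0.22145949  0.67153235 -0.22145949  0.67153235]
-1 [-1.17746902e-03  4.41643764e-04 -9.42846040e-01] [-1.47183628e-02  5.52054705e-03 -1.17855755e+01] [ 0.67153235 -0.22145949 -0.67153235 -0.22145949]
shift to grasp [16.13712282 32.04675035 -2.20313094]
big [ 0.10091423 -0.48004446  0.045014  ] [ 0.39789257 -0.18665998  0.0833228 ] (array([ 0.25337196, -0.33388377]), np.float64(0.13671003397314416))
napkins 0.028490511784614325
```

Emit:
jog_arm([
  [0.3,0.5,0,0,0,0.5,0],
  [0.49,0.97,0,0,0,0.83,0],
  [0.49,0.97,0,0,0,0.83,0],
  [0.49,0.97,0,0,0,0.83,0],
  [0.49,0.97,0,0,0,0.83,0],
  [0.49,0.97,0,0,0,0.83,0],
  [0.49,0.97,0,0,0,0.83,0],
  [0.49,0.97,0,0,0,0.83,0],
  [0.49,0.97,0,0,0,0.83,0],
  [0.49,0.97,0,0,0,0.83,0],
], grip_force=45)

```text
t: 1.15
position: [0.2913, -0.3155, 0.2555]
tcp_rot: [0.629, 0.323, -0.629, 0.323]
ft_force: [0.3, -1.4, 0.0]
width: 0.0882
```

Emit:
jog_arm([
  [0.49,0.97,0,0,0,0.83,0],
  [0.49,0.97,0,0,0,0.83,0],
  [0.49,0.97,0,0,0,0.83,0],
  [0.49,0.97,0,0,0,0.83,0],
  [0.49,0.97,0,0,0,0.83,0],
  [0.49,0.97,0,0,0,0.83,0],
  [0.49,0.97,0,0,0,0.83,0],
  [0.49,0.97,0,0,0,0.83,0],
  [0.49,0.97,0,0,0,0.83,0],
  [0.49,0.97,0,0,0,0.83,0],
])

```text
t: 2.15
position: [0.4132, -0.0731, 0.2556]
tcp_rot: [0.49, 0.51, -0.489, 0.51]
ft_force: [0.9, 0.4, -0.1]
width: 0.0882
```

Emit:
jog_arm([
  [0.49,0.97,0,0,0,0.83,0],
  [0.49,0.97,0,0,0,0.83,0],
  [0.49,0.97,0,0,0,0.83,0],
  [0.49,0.97,0,0,0,0.83,0],
  [0.49,0.97,0,0,0,0.83,0],
  [0.49,0.97,0,0,0,0.83,0],
  [0.49,0.97,0,0,0,0.83,0],
  [0.49,0.97,0,0,0,0.83,0],
  [0.49,0.97,0,0,0,0.83,0],
  [0.49,0.97,0,0,0,0.83,0],
])

```text
t: 3.15
position: [0.5353, 0.1691, 0.2556]
tcp_rot: [0.296, 0.642, -0.296, 0.642]
ft_force: [0.7, -0.1, 0.1]
width: 0.0881
```

Emit:
jog_arm([
  [0.49,0.97,0,0,0,0.83,0],
  [0.49,0.97,0,0,0,0.83,0],
  [0.49,0.97,0,0,0,0.83,0],
  [0.3,0.5,0,0,0,0.4,0],
  [0,0,0,0,0,0,0],
  [0,0,0,0,0,0,0],
])

```text
t: 3.75
position: [0.5792, 0.2528, 0.2553]
tcp_rot: [0.222, 0.672, -0.222, 0.671]
ft_force: [-0.1, -0.1, 0.3]
width: 0.0883
```

```bash
cat > st.py <<'E'
from h import *
from cell import sense,cams
from scipy.spatial.transform import Rotation as R
import sys,pickle
def snap(n,tag):
    c=cams.capture(n);pickle.dump(c,open(f"pics/{n}_{tag}.pkl","wb"));cv2.imwrite(f"pics/{n}_{tag}.png",c["image"][:,:,::-1]);return c
def err(p,rot=None):
    s=sense();M=R.from_quat(s["tcp_rot"])
    print("t",s["t"],"pos",s["position"].round(4),"q",s["qpos"].round(3),"F",s["ft_force"].round(2),"w",round(s["width"],4))
    print("shift units",((np.array(p)-s["position"])/.025).round(3))
    if rot is not None: print("turn units",((rot*M.inv()).as_rotvec()/.08).round(3))
G0=R.from_quat([0.22145949,0.67153235,-0.22145949,0.67153235])
E
python3 - <<'E'
from st import *
err([.5765,.2532,.094],G0)
c=snap("wrist","1")
X=cloud(c);m=(X[...,2]>.098)&(X[...,2]<.112)
k,l,s,ce=cv2.connectedComponentsWithStats(m.astype(np.uint8))
for i in range(1,k):
    if s[i,4]>200: print(s[i],np.nanmean(X[l==i],0),cv2.minAreaRect(X[l==i][:,:2].astype(np.float32)))
E
```

```text
t 3.75 pos [0.5792 0.2528 0.2553] q [ 0.224  0.307  1.455 -0.     1.381 -0.708] F [-0.09 -0.09  0.26] w 0.0883
shift units [-0.106  0.015 -6.452]
turn units [ 0.006 -0.014  0.013]
[ 270  155   19   79 1475] [0.57362553 0.25329456 0.10454689] ((0.57476806640625, 0.25213590264320374), (0.015973396599292755, 0.06988507509231567), 53.764251708984375)
[405 369  23  35 299] [0.81690411 0.245482   0.10472763] ((0.8225083351135254, 0.24155966937541962), (0.011342773213982582, 0.049369387328624725), 40.28183364868164)
```

View pics/wrist_1.png

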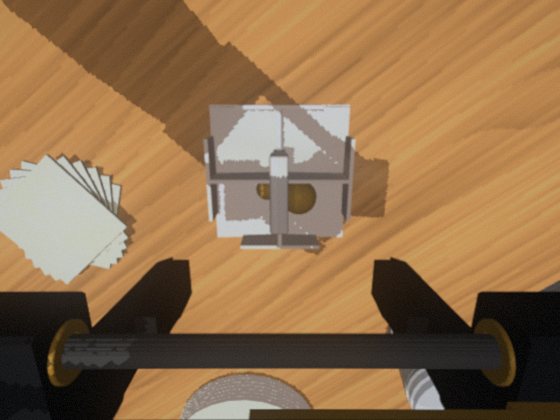

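The wrist view shows the bar at (279,190), centred between the fingers, with the large ball at (300,195) and the small one at (262,188). All three views agree on the centre to within 2 mm, so I'll descend and grip.

Emit:
jog_arm([
  [-0.12,0,-0.6,0,0,0,0],
  [0,0,-1,0,0,0,0],
  [0,0,-1,0,0,0,0],
  [0,0,-1,0,0,0,0],
  [0,0,-1,0,0,0,0],
  [0,0,-0.8,0,0,0,0],
  [0,0,-0.6,0,0,0,0],
  [0,0,-0.4,0,0,0,0],
  [0,0,-0.2,0,0,0,0],
  [0,0,0,0,0,0,0],
])

```text
t: 4.8
position: [0.5769, 0.2525, 0.0904]
tcp_rot: [0.222, 0.671, -0.222, 0.671]
ft_force: [-1.4, 0.2, -0.3]
width: 0.0884
```

Emit:
jog_arm([
  [0,0,0,0,0,0,0.5],
  [0,0,0,0,0,0,0.6],
  [0,0,0,0,0,0,0.7],
  [0,0,0,0,0,0,0.75],
  [0,0,0,0,0,0,0.8],
  [0,0,0,0,0,0,0.85],
  [0,0,0,0,0,0,1],
  [0,0,0,0,0,0,1],
  [0,0,0,0,0,0,1],
  [0,0,0,0,0,0,1],
], grip_force=45)

```text
t: 5.8
position: [0.577, 0.2525, 0.0907]
tcp_rot: [0.222, 0.671, -0.222, 0.671]
ft_force: [-0.3, -0.7, 0.1]
width: 0.0156
```

```bash
python3 - <<'E'
from st import *
err([.5765,.2532,.090],G0)
E
```

```text
t 5.8 pos [0.577  0.2525 0.0907] q [ 0.225  0.484  1.573 -0.     1.085 -0.707] F [-0.33 -0.7   0.11] w 0.0156
shift units [-0.019  0.027 -0.026]
turn units [ 0.004 -0.005  0.023]
```

Emit:
jog_arm([
  [0,0,0.1,0,0,0,1],
  [0,0,0.25,0,0,0,1],
  [0,0,0.4,0,0,0,1],
  [0,0,0.6,0,0,0,1],
  [0,0,0.8,0,0,0,1],
  [0,0,0.8,0,0,0,1],
  [0,0,0.8,0,0,0,1],
  [0,0,0.6,0,0,0,1],
  [0,0,0.35,0,0,0,1],
  [0,0,0.1,0,0,0,1],
])

```text
t: 6.8
position: [0.5777, 0.2528, 0.2123]
tcp_rot: [0.222, 0.671, -0.222, 0.672]
ft_force: [0.3, -0.5, -4.4]
width: 0.0154
```

```bash
python3 - <<'E'
from st import *
err([.479,-.277,.21],G0)
snap("scene","2");snap("side","2")
E
```

```text
t 6.8 pos [0.5777 0.2528 0.2123] q [ 0.225  0.339  1.502  0.     1.298 -0.707] F [ 0.3  -0.47 -4.37] w 0.0154
shift units [ -3.946 -21.192  -0.092]
turn units [-0.006  0.027  0.023]
```

View pics/scene_2.png

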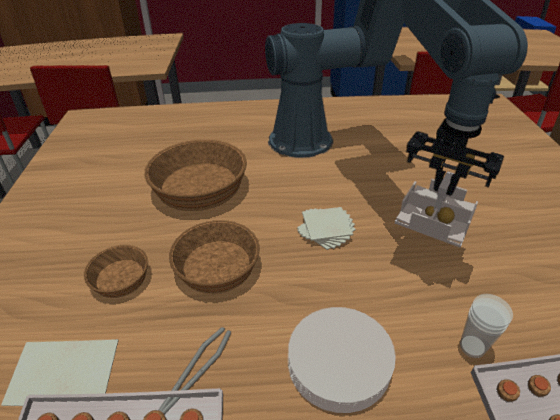

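View pics/side_2.png

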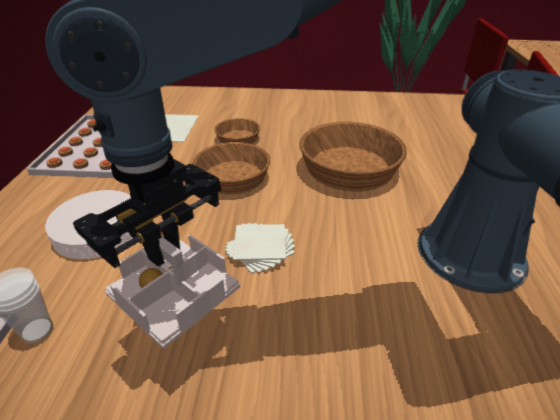

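The tray is up and level, with both balls still in their bays at scene (430,211) and (446,215). I'll carry it across gently.

Emit:
jog_arm([
  [-0.02,-0.12,0,0,0,0,1],
  [-0.045,-0.24,0,0,0,0,1],
  [-0.067,-0.36,0,0,0,0,1],
  [-0.097,-0.52,0,0,0,0,1],
  [-0.097,-0.52,0,0,0,0,1],
  [-0.097,-0.52,0,0,0,0,1],
  [-0.097,-0.52,0,0,0,0,1],
  [-0.097,-0.52,0,0,0,0,1],
  [-0.097,-0.52,0,0,0,0,1],
  [-0.097,-0.52,0,0,0,0,1],
])

```text
t: 7.9
position: [0.5567, 0.1425, 0.2108]
tcp_rot: [0.222, 0.671, -0.222, 0.671]
ft_force: [0.4, 1.3, -4.3]
width: 0.0155
```

Emit:
jog_arm([
  [-0.097,-0.52,0,0,0,0,1],
  [-0.097,-0.52,0,0,0,0,1],
  [-0.097,-0.52,0,0,0,0,1],
  [-0.097,-0.52,0,0,0,0,1],
  [-0.097,-0.52,0,0,0,0,1],
  [-0.097,-0.52,0,0,0,0,1],
  [-0.097,-0.52,0,0,0,0,1],
  [-0.097,-0.52,0,0,0,0,1],
  [-0.097,-0.52,0,0,0,0,1],
  [-0.097,-0.52,0,0,0,0,1],
])

```text
t: 8.9
position: [0.5324, 0.0126, 0.2107]
tcp_rot: [0.222, 0.671, -0.222, 0.671]
ft_force: [-0.6, -0.6, -3.4]
width: 0.0154
```

Emit:
jog_arm([
  [-0.097,-0.52,0,0,0,0,1],
  [-0.097,-0.52,0,0,0,0,1],
  [-0.097,-0.52,0,0,0,0,1],
  [-0.097,-0.52,0,0,0,0,1],
  [-0.097,-0.52,0,0,0,0,1],
  [-0.097,-0.52,0,0,0,0,1],
  [-0.097,-0.52,0,0,0,0,1],
  [-0.097,-0.52,0,0,0,0,1],
  [-0.097,-0.52,0,0,0,0,1],
  [-0.097,-0.52,0,0,0,0,1],
])

```text
t: 9.9
position: [0.5081, -0.1174, 0.2107]
tcp_rot: [0.222, 0.671, -0.222, 0.671]
ft_force: [0.1, -0.2, -2.6]
width: 0.0155
```

Emit:
jog_arm([
  [-0.097,-0.52,0,0,0,0,1],
  [-0.097,-0.52,0,0,0,0,1],
  [-0.097,-0.52,0,0,0,0,1],
  [-0.097,-0.52,0,0,0,0,1],
  [-0.097,-0.52,0,0,0,0,1],
  [-0.097,-0.52,0,0,0,0,1],
  [-0.097,-0.52,0,0,0,0,1],
  [-0.097,-0.52,0,0,0,0,1],
  [-0.097,-0.52,0,0,0,0,1],
  [-0.097,-0.52,0,0,0,0,1],
])

```text
t: 10.9
position: [0.4838, -0.2474, 0.2107]
tcp_rot: [0.222, 0.671, -0.222, 0.671]
ft_force: [-0.1, -1.0, -4.0]
width: 0.0158
```

Emit:
jog_arm([
  [-0.097,-0.52,0,0,0,0,1],
  [-0.067,-0.36,0,0,0,0,1],
  [-0.045,-0.24,0,0,0,0,1],
  [-0.02,-0.12,0,0,0,0,1],
  [0,0,0,0,0,0,1],
  [0,0,0,0,0,0,1],
])

```text
t: 11.5
position: [0.4784, -0.2769, 0.2107]
tcp_rot: [0.222, 0.671, -0.222, 0.671]
ft_force: [-0.1, -0.2, -3.2]
width: 0.0157
```

```bash
python3 - <<'E'
from st import *
err([.479,-.277,.21],G0)
snap("scene","3");snap("side","3")
E
```

```text
t 11.5 pos [ 0.4784 -0.2769  0.2107] q [-0.74   0.177  1.707  0.     1.258 -1.672] F [-0.13 -0.21 -3.18] w 0.0157
shift units [ 0.022 -0.002 -0.026]
turn units [-0.005 -0.001  0.02 ]
```

View pics/scene_3.png

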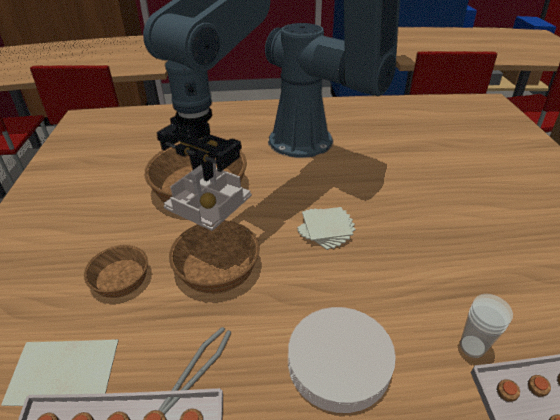

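View pics/side_3.png

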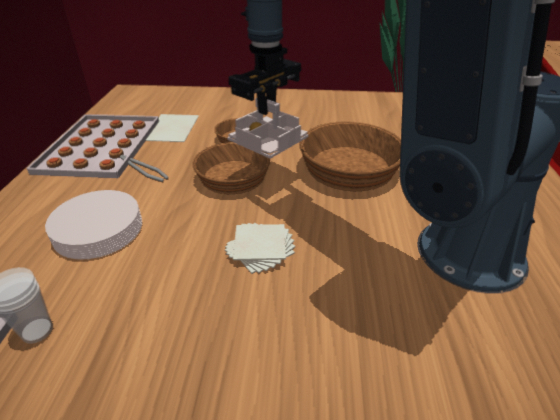

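```bash
python3 - <<'E'
from h import *
import pickle
c=pickle.load(open("pics/scene_3.pkl","rb"))
cv2.imwrite("pics/zoom3.png",cv2.resize(c["image"][150:240,150:270,::-1],None,fx=6,fy=6,interpolation=cv2.INTER_CUBIC))
X=cloud(c);P=X[150:235,150:265].reshape(-1,3);P=P[(P[:,2]>.112)&(P[:,2]<.17)&(P[:,0]>.35)]
print(cv2.minAreaRect(P[:,:2].astype(np.float32)),P.min(0))
# expected corner from tcp
for a in (8.5,-81.5,98.5,188.5):
    d=np.array([np.cos(np.radians(a)),np.sin(np.radians(a))])
    print(a,proj(c,[.4784+.106*d[0],-.2769+.106*d[1],.122]))
E
```

```text
((0.47881168127059937, -0.27687403559684753), (0.15432171523571014, 0.1542530059814453), 53.560890197753906) [ 0.39697103 -0.37973401  0.11871555]
8.5 [[211.38557138 230.16444939]]
-81.5 [[163.20092043 207.44551252]]
98.5 [[250.9724242  194.74891012]]
188.5 [[204.45792967 176.27020082]]
```

View pics/zoom3.png

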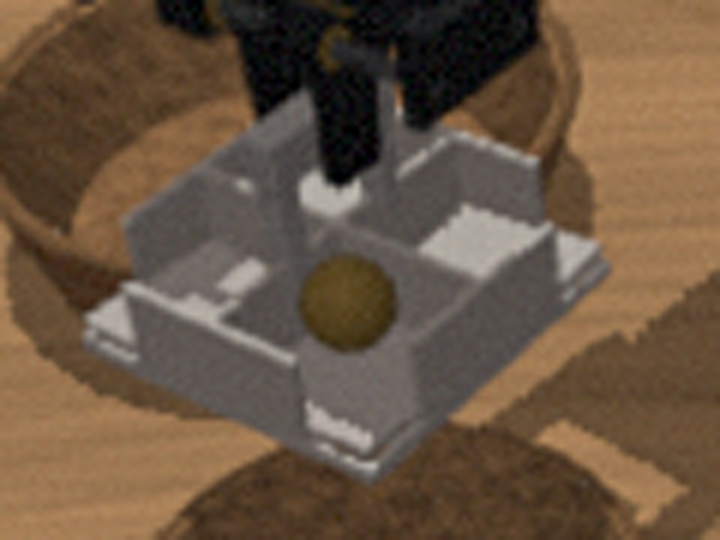

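The nearest gap corner, at scene (211,229), is where predicted and has the large ball in its bay. I'll pre-tilt about 5° and lower.

Emit:
jog_arm([
  [0,0,0,-0.02,0.12,0,1],
  [0,0,0,-0.04,0.25,0,1],
  [0,0,0,-0.05,0.34,0,1],
  [0,0,-0.1,-0.04,0.25,0,1],
  [0,0,-0.2,-0.02,0.12,0,1],
  [0,0,-0.3,0,0,0,1],
  [0,0,-0.3,0,0,0,1],
  [0,0,-0.2,0,0,0,1],
  [0,0,-0.1,0,0,0,1],
  [0,0,0,0,0,0,1],
])

```text
t: 12.6
position: [0.478, -0.2772, 0.1802]
tcp_rot: [0.208, 0.698, -0.236, 0.643]
ft_force: [0.3, -0.4, -3.7]
width: 0.0156
```

```bash
python3 - <<'E'
from st import *
T=R.from_rotvec(np.radians(5)*np.array([-.148,.989,0]))
err([.479,-.277,.181],T*G0)
c=snap("scene","4")
cv2.imwrite("pics/zoom4.png",cv2.resize(c["image"][150:300,130:290,::-1],None,fx=4,fy=4,interpolation=cv2.INTER_CUBIC))
E
```

```text
t 12.6 pos [ 0.478  -0.2772  0.1802] q [-0.704  0.256  1.681 -0.069  1.264 -1.613] F [ 0.27 -0.41 -3.65] w 0.0156
shift units [0.038 0.01  0.033]
turn units [ 0.003 -0.009  0.027]
```

View pics/zoom4.png

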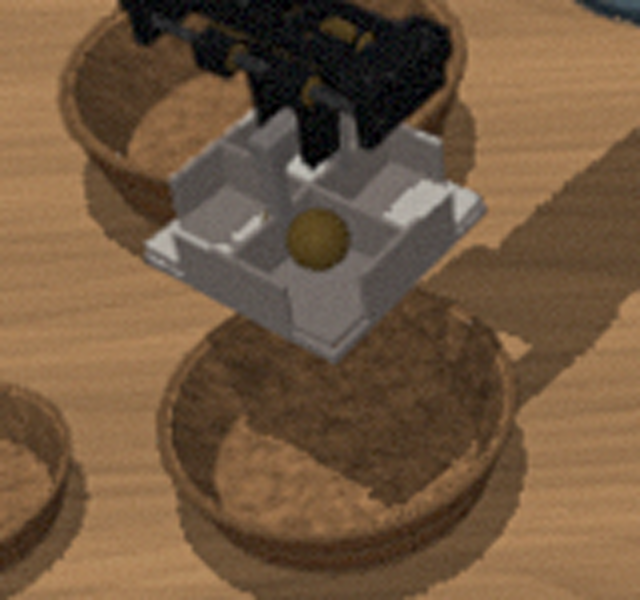

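The large ball is still seated and the corner is over the near part of the basket, as computed. I'll tip on.

Emit:
jog_arm([
  [0,0,0,-0.02,0.15,0,1],
  [0,0,0.02,-0.05,0.3,0,1],
  [0,0,0.03,-0.05,0.35,0,1],
  [0,0,0.04,-0.05,0.35,0,1],
  [0,0,0.05,-0.05,0.35,0,1],
  [0,0,0.05,-0.05,0.35,0,1],
  [0,0,0.05,-0.05,0.35,0,1],
  [0,0,0.04,-0.04,0.25,0,1],
  [0,0,0.02,-0.02,0.12,0,1],
  [0,0,0,0,0,0,1],
])

```text
t: 13.65
position: [0.4786, -0.2773, 0.1881]
tcp_rot: [0.172, 0.757, -0.267, 0.571]
ft_force: [-0.3, 0.2, -3.4]
width: 0.0157
```

```bash
python3 - <<'E'
from st import *
T=R.from_rotvec(np.radians(17)*np.array([-.148,.989,0]))
err([.479,-.277,.188],T*G0)
c=snap("scene","5")
cv2.imwrite("pics/zoom5.png",cv2.resize(c["image"][150:300,130:290,::-1],None,fx=4,fy=4,interpolation=cv2.INTER_CUBIC))
E
```

```text
t 13.65 pos [ 0.4786 -0.2773  0.1881] q [-0.629  0.362  1.551 -0.208  1.444 -1.513] F [-0.26  0.23 -3.42] w 0.0157
shift units [ 0.017  0.011 -0.005]
turn units [0.008 0.015 0.017]
```

View pics/zoom5.png

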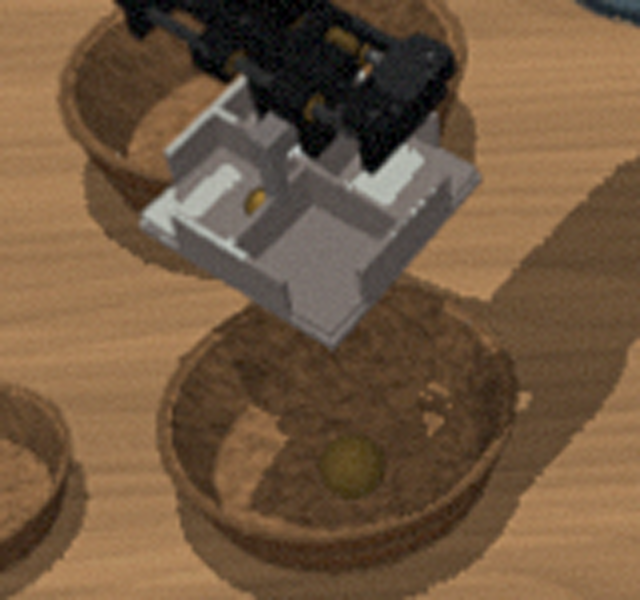

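The large ball is in the basket at zoom (350,467), and the small one is still in its bay at zoom (255,200). I'll raise and level gently.

Emit:
jog_arm([
  [0,0,0.1,0,0,0,1],
  [0,0,0.3,0.01,-0.1,0,1],
  [0,0,0.4,0.04,-0.25,0,1],
  [0,0,0.4,0.05,-0.35,0,1],
  [0,0,0.3,0.06,-0.4,0,1],
  [0,0,0.2,0.06,-0.4,0,1],
  [0,0,0.1,0.06,-0.4,0,1],
  [0,0,0,0.06,-0.4,0,1],
  [0,0,0,0.06,-0.4,0,1],
  [0,0,0,0.05,-0.35,0,1],
])

```text
t: 14.7
position: [0.478, -0.2772, 0.2328]
tcp_rot: [0.215, 0.686, -0.23, 0.656]
ft_force: [1.3, 0.6, -3.2]
width: 0.0152
```

Emit:
jog_arm([
  [0,0,0,0.04,-0.28,0,1],
  [0,0,0,0.03,-0.2,0,1],
  [0,0,0,0.02,-0.1,0,1],
  [0,0,0,0,0,0,1],
  [0,0,0,0,0,0,1],
])

```text
t: 15.2
position: [0.4784, -0.2773, 0.2332]
tcp_rot: [0.222, 0.672, -0.223, 0.671]
ft_force: [-0.5, -0.1, -3.2]
width: 0.0153
```

```bash
python3 - <<'E'
from st import *
err([.577,.2525,.225],G0)
c=snap("scene","6")
cv2.imwrite("pics/zoom6.png",cv2.resize(c["image"][150:300,130:290,::-1],None,fx=4,fy=4,interpolation=cv2.INTER_CUBIC))
E
```

```text
t 15.2 pos [ 0.4784 -0.2773  0.2332] q [-0.739  0.154  1.685 -0.002  1.303 -1.67 ] F [-0.53 -0.09 -3.22] w 0.0153
shift units [ 3.944 21.194 -0.327]
turn units [ 0.01  -0.023  0.025]
```

View pics/zoom6.png

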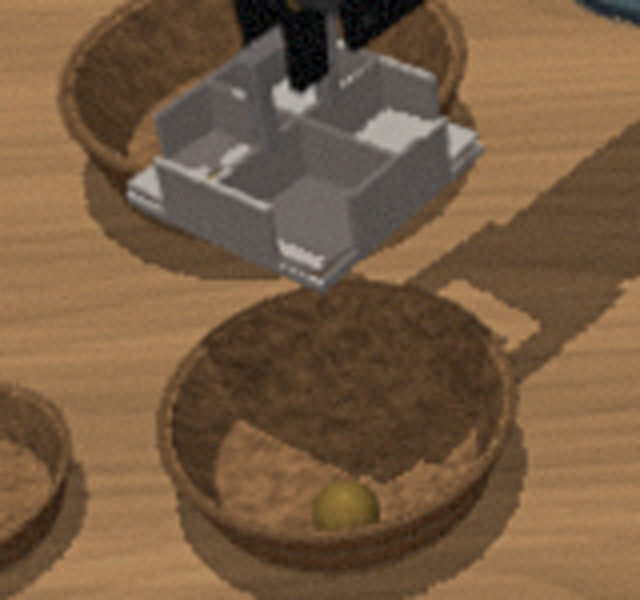

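The large ball rests at the basket's front. I'll wait a moment and check the small ball, since a speck of gold shows at zoom (215,172).

Emit:
jog_arm([
  [0,0,0,0,0,0,1],
  [0,0,0,0,0,0,1],
  [0,0,0,0,0,0,1],
  [0,0,0,0,0,0,1],
  [0,0,0,0,0,0,1],
])

```text
t: 15.75
position: [0.4784, -0.2773, 0.2332]
tcp_rot: [0.222, 0.672, -0.223, 0.671]
ft_force: [0.6, 0.2, -3.3]
width: 0.0154
```

```bash
python3 - <<'E'
from st import *
c=snap("scene","7");d=snap("side","7")
a=cv2.resize(c["image"][150:240,150:270,::-1],(400,300),interpolation=cv2.INTER_CUBIC)
b=cv2.resize(d["image"][70:190,200:360,::-1],(400,300),interpolation=cv2.INTER_CUBIC)
cv2.imwrite("pics/zoom7.png",cv2.hconcat([a,b]))
E
```

```text
(no output)
```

View pics/zoom7.png

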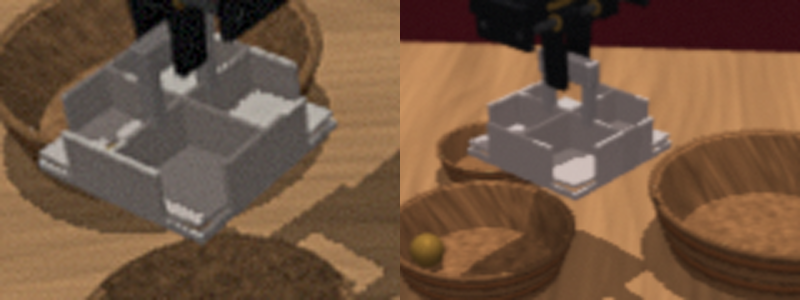

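Emit:
jog_arm([
  [0.015,0.08,0,0,0,0,1],
  [0.03,0.16,0,0,0,0,1],
  [0.045,0.24,0,0,0,0,1],
  [0.06,0.32,0,0,0,0,1],
  [0.074,0.4,0,0,0,0,1],
  [0.09,0.48,0,0,0,0,1],
  [0.0975,0.524,0,0,0,0,1],
  [0.0975,0.524,0,0,0,0,1],
  [0.0975,0.524,0,0,0,0,1],
  [0.0975,0.524,0,0,0,0,1],
])

```text
t: 16.85
position: [0.4962, -0.1816, 0.2333]
tcp_rot: [0.222, 0.672, -0.222, 0.671]
ft_force: [-0.0, 0.1, -3.3]
width: 0.0155
```

Emit:
jog_arm([
  [0.0975,0.524,0,0,0,0,1],
  [0.0975,0.524,0,0,0,0,1],
  [0.0975,0.524,0,0,0,0,1],
  [0.0975,0.524,0,0,0,0,1],
  [0.0975,0.524,0,0,0,0,1],
  [0.0975,0.524,0,0,0,0,1],
  [0.0975,0.524,0,0,0,0,1],
  [0.0975,0.524,0,0,0,0,1],
  [0.0975,0.524,0,0,0,0,1],
  [0.0975,0.524,0,0,0,0,1],
])

```text
t: 17.85
position: [0.5205, -0.0509, 0.2332]
tcp_rot: [0.222, 0.672, -0.223, 0.671]
ft_force: [0.7, 0.8, -2.7]
width: 0.0155
```

Emit:
jog_arm([
  [0.0975,0.524,0,0,0,0,1],
  [0.0975,0.524,0,0,0,0,1],
  [0.0975,0.524,0,0,0,0,1],
  [0.0975,0.524,0,0,0,0,1],
  [0.0975,0.524,0,0,0,0,1],
  [0.0975,0.524,0,0,0,0,1],
  [0.0975,0.524,0,0,0,0,1],
  [0.0975,0.524,0,0,0,0,1],
  [0.0975,0.524,0,0,0,0,1],
  [0.0975,0.524,0,0,0,0,1],
])

```text
t: 18.85
position: [0.5449, 0.0802, 0.2332]
tcp_rot: [0.222, 0.672, -0.223, 0.671]
ft_force: [-0.2, -0.3, -3.5]
width: 0.0151
```

Emit:
jog_arm([
  [0.0975,0.524,0,0,0,0,1],
  [0.0975,0.524,0,0,0,0,1],
  [0.0975,0.524,0,0,0,0,1],
  [0.0975,0.524,0,0,0,0,1],
  [0.0975,0.524,0,0,0,0,1],
  [0.0975,0.524,0,0,0,0,1],
  [0.0975,0.524,0,0,0,0,1],
  [0.0975,0.524,0,0,0,0,1],
  [0.0975,0.524,0,0,0,0,1],
  [0.0975,0.524,0,0,0,0,1],
])

```text
t: 19.85
position: [0.5693, 0.2112, 0.2332]
tcp_rot: [0.222, 0.672, -0.223, 0.671]
ft_force: [-0.1, 0.3, -2.4]
width: 0.0156
```

Emit:
jog_arm([
  [0.09,0.48,0,0,0,0,1],
  [0.074,0.4,0,0,0,0,1],
  [0.06,0.32,0,0,0,0,1],
  [0.045,0.24,0,0,0,0,1],
  [0.03,0.16,0,0,0,0,1],
  [0.015,0.08,0,0,0,0,1],
  [0,0,0,0,0,0,1],
  [0,0,0,0,0,0,1],
])

```text
t: 20.65
position: [0.577, 0.2518, 0.2332]
tcp_rot: [0.222, 0.672, -0.223, 0.671]
ft_force: [0.0, 0.4, -3.7]
width: 0.0154
```

```bash
python3 - <<'E'
from st import *
err([.577,.2525,.0925],G0)
c=snap("scene","8")
E
```

```text
t 20.65 pos [0.577  0.2518 0.2332] q [ 2.240e-01  3.200e-01  1.483e+00 -1.000e-03  1.340e+00 -7.080e-01] F [ 0.01  0.35 -3.68] w 0.0154
shift units [ 2.000e-03  2.900e-02 -5.628e+00]
turn units [ 0.012 -0.021  0.028]
```

View pics/scene_8.png

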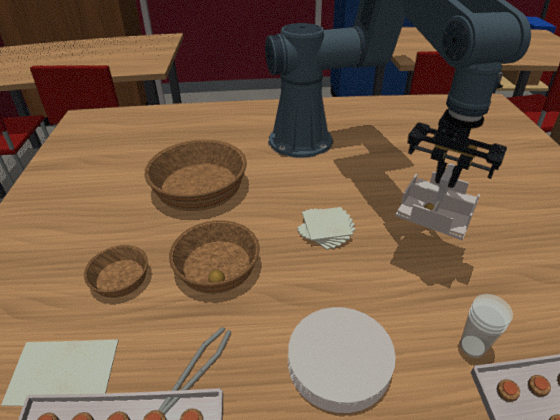

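The small ball is in the tray at (429,206) and the large one in the basket at (216,277). I'll set the tray down.

Emit:
jog_arm([
  [0,0,-0.2,0,0,0,1],
  [0,0,-0.5,0,0,0,1],
  [0,0,-0.8,0,0,0,1],
  [0,0,-1,0,0,0,1],
  [0,0,-1,0,0,0,1],
  [0,0,-0.8,0,0,0,1],
  [0,0,-0.5,0,0,0,1],
  [0,0,-0.3,0,0,0,1],
  [0,0,-0.2,0,0,0,1],
  [0,0,-0.1,0,0,0,1],
])

```text
t: 21.7
position: [0.5773, 0.2521, 0.0984]
tcp_rot: [0.222, 0.672, -0.222, 0.671]
ft_force: [-0.7, 0.2, -3.6]
width: 0.0154
```

Emit:
jog_arm([
  [0,0,-0.1,0,0,0,1],
  [0,0,-0.1,0,0,0,1],
  [0,0,-0.05,0,0,0,1],
  [0,0,0,0,0,0,1],
  [0,0,0,0,0,0,1],
])

```text
t: 22.2
position: [0.5771, 0.2521, 0.0922]
tcp_rot: [0.222, 0.672, -0.223, 0.671]
ft_force: [0.4, 0.6, -3.3]
width: 0.0158
```

Emit:
jog_arm([
  [0,0,-0.04,0,0,0,1],
  [0,0,-0.04,0,0,0,1],
  [0,0,0,0,0,0,1],
  [0,0,0,0,0,0,1],
])

```text
t: 22.6
position: [0.5771, 0.2521, 0.0907]
tcp_rot: [0.222, 0.672, -0.222, 0.671]
ft_force: [-2.6, -0.5, 4.1]
width: 0.0153
```

The force has flipped from -3.3 to +4.1 N, so the tray is on the table. I'll open and retreat.

Emit:
jog_arm([
  [0,0,0,0,0,0,0.8],
  [0,0,0,0,0,0,0.7],
  [0,0,0,0,0,0,0.6],
  [0,0,0,0,0,0,0.4],
  [0,0,0,0,0,0,0.2],
  [0,0,0,0,0,0,0],
  [0,0,0,0,0,0,0],
  [0,0,0,0,0,0,0],
])

```text
t: 23.4
position: [0.5769, 0.2521, 0.0899]
tcp_rot: [0.222, 0.672, -0.223, 0.671]
ft_force: [-1.2, 0.5, 0.3]
width: 0.0718
```

Emit:
jog_arm([
  [0,0,0.2,0,0,0,0],
  [0,0,0.5,0,0,0,0],
  [0,0,0.8,0,0,0,0],
  [0,0,1,0,0,0,0],
  [0,0,1,0,0,0,0],
  [0,0,1,0,0,0,0],
  [0,0,1,0,0,0,0],
  [0,0,0.5,0,0,0,0],
  [0,0,0,0,0,0,0],
  [0,0,0,0,0,0,0],
])

```text
t: 24.4
position: [0.5766, 0.252, 0.2395]
tcp_rot: [0.222, 0.672, -0.223, 0.671]
ft_force: [-0.2, 0.2, -0.4]
width: 0.088
```

```bash
python3 - <<'E'
from st import *
err([.577,.2525,.0925],G0)
c=snap("scene","9");d=snap("side","9");w=snap("wrist","9")
for n,c,b,tb in (("scene",c,(160,215,270,300),(380,205,475,290)),("side",d,(185,135,280,200),(120,280,250,390))):
    X=cloud(c)
    P=X[b[1]:b[3],b[0]:b[2]].reshape(-1,3); r=P[P[:,2]>.05]; print("rim",circ(r[:,:2]),r[:,2].max())
    T=X[tb[1]:tb[3],tb[0]:tb[2]].reshape(-1,3); hd=T[(T[:,2]>.096)&(T[:,2]<.112)]; wl=T[(T[:,2]>.036)&(T[:,2]<.05)]
    print("handle",cv2.minAreaRect(hd[:,:2].astype(np.float32)),hd[:,2].max()); print("walls",cv2.minAreaRect(wl[:,:2].astype(np.float32)))
E
```

```text
t 24.4 pos [0.5766 0.252  0.2395] q [ 0.224  0.315  1.477 -0.     1.352 -0.708] F [-0.25  0.22 -0.44] w 0.088
shift units [ 0.015  0.02  -5.879]
turn units [ 0.012 -0.026  0.024]
rim (array([ 0.58000579, -0.26334627]), np.float64(0.10047405991133154)) 0.06023928028565373
handle ((0.5788637399673462, 0.2521740198135376), (0.01618056558072567, 0.07082826644182205), 53.37997055053711) 0.10614539706202122
walls ((0.5771588087081909, 0.2521342635154724), (0.1488858461380005, 0.1554589569568634), 53.45402526855469)
rim (array([ 0.6255506 , -0.04328578]), np.float64(0.27213862480095374)) 0.33039145271978365
handle ((0.5757566094398499, 0.2550819516181946), (0.01670442707836628, 0.07021963596343994), 53.99858856201172) 0.1059147453856794
walls ((0.5768710374832153, 0.254427433013916), (0.1502312868833542, 0.15334640443325043), 53.34552764892578)
```

View pics/scene_9.png

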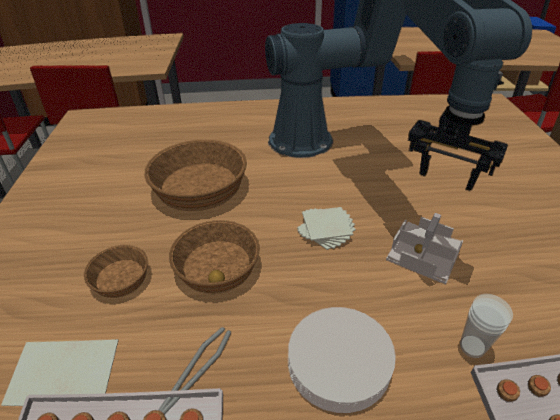

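View pics/wrist_9.png

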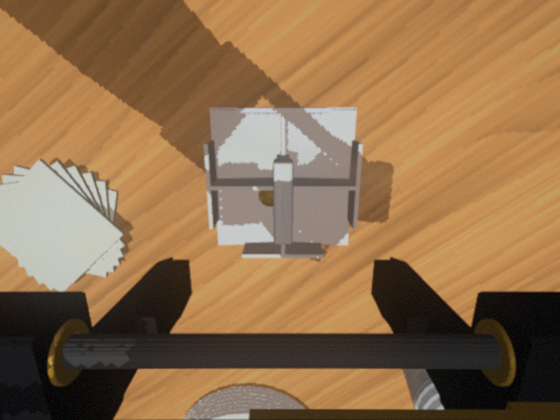

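The final views show the small ball seated in its bay (wrist (266,198), scene (419,248)). The large ball is in the basket at scene (216,277), and the tray is level with the gripper clear. The side camera's rim reading is off because the arm was inside that image box.

```bash
python3 -c "
from cell import job
print(job.sign_off())"
```

```text
the job is handed in; nothing more can be done
None
```

I carried the tray by its bar to the middle-sized basket and tipped its +x+y corner down about 17°. The large chocolate rolled out into the basket and the small one stayed in its bay. I then set the tray back at its original spot, let go and raised the gripper clear, handing in at about 24.5 s of the 64 s limit.

**Last checks:**
- **Tray:** it stands level. The handle top is at the same height as before (about 0.106 m measured) and the position is within about 2 mm of the start.
- **Chocolates:** the scene view shows the large one resting in the basket. The wrist and scene views show the small one in its bay near the tray's centre. The fingers closed only on the bar, above the dividers.
- **Basket:** it is upright, and the scene camera puts its rim within 1 mm of where it started.
- **Disagreement:** the side camera's final rim fit was unusable, because the arm was in that part of the picture. The basket's final position therefore rests on the scene camera alone.

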